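# Run a bearing retaining ring home with a pin spanner

### The job

The bearing retaining ring in the gearbox end case has only been started in its thread. Take the double-ended pin spanner from the bench, put both pins of its wide end fully into two opposite holes of the ring before you turn it, feeling for the holes rather than ramming the pins, then turn the ring clockwise until it comes up solid on its seat and nip it up to about 1.5 newton metres, never past 2.5. Lift the spanner out and lay it back on the bench, level on its pins and without dropping it, leaving the ring home and the other parts and tools where they are.

Things in the scene. Friction and masses are not known exactly. Their poses are not given: they have to be found in the camera images.
- spanner: double-ended pin spanner of plain steel, 186 mm long, 0.27 to 0.53 kg, lying level on the bench on four downward pins. Origin: middle of its length (it balances there), at the level of the pin tips; x along the shank to the wide end, z up. Hold it by the shank: a straight bar 18 mm wide, z 9 to 25 mm, free from x -58 to 58 mm, widening to 36 mm at x = +-78 mm
- wide_end (a point): point midway between the two wide-end pins, level with their tips, 85 mm from the spanner's origin along its x; axes as the spanner's. Each end has a crossbar (14 mm by 12 mm deep, flat underside 9 mm above the tips) with two straight pins 6.5 mm thick, 9 mm long, tips slightly tapered: 56 mm apart here; 32 mm apart at the narrow end (x = -85 mm), which does not fit this ring
- wide_pin_a (a point): tip of the wide-end pin at the spanner's y = +28 mm
- wide_pin_b (a point): tip of the wide-end pin at the spanner's y = -28 mm
- gearcase: cast aluminium gearbox end case, flat side down, fixed to the bench, 35 cm long, with two lobes. Origin: on the bench under the ring's axis; x to the smaller lobe, z up. A round boss (104 mm across, 99 mm high) stands on the larger lobe, the steel ring in its mouth. All else is lower than 78 mm and reaches 121 mm from the ring's axis all round, 230 mm along +x
- ring_axis (a point): fixed point at the centre of the ring, level with its flat upper face, 102 mm above the bench (3 mm above the boss); axes as the case's. Ring: 76 mm across, 38 mm bore, eight equal straight holes 8 mm wide and 14 mm deep, 45 degrees apart on a circle of 56 mm diameter: the wide-end pins fit any opposite pair with 0.75 mm play all round. How the holes lie is to be seen or felt
- ring (a joint): how far the ring is turned, rad, growing clockwise seen from above; starts at 0.1 to 0.3; the seat, a solid stop, is near 1.2. It turns in place (no rise or fall) with a steady drag of 0.45 N m and stays put. Tightening torque counts about the ring's axis: 1.5 N m is 18 N sideways at mid-shank or 27 N on each pin. Over 100 N in all between spanner and ring or case does damage
- bearing_cup: loose steel bearing cup, a bare ring of 72 mm diameter, 20 mm high, lying on the bench; leave alone. Origin: centre of its underside
- gear: loose gear of 90 mm diameter, 36 mm high, lying on the bench; leave alone. Origin: centre of its underside
- grease_tin: closed tin of 76 mm diameter, 75 mm high, standing on the bench; leave alone. Origin: centre of its underside
- hammer: hammer with wooden handle lying on the bench along x; leave alone. Origin: near its middle
Things that resemble listed ones, but are neither listed nor needed, are in the scene too. There is more than one size of the spanner; the job needs the middle-sized.

How it is judged:
By the outcome, as a careful person would: the job done as asked, in the order asked, and still so for the second after the job is handed in, with the robot touching nothing.
It also fails if it takes over 72 s, if anything falls off the work surface, if the arm or the gripper's body presses on something with over 40 N, if the wrist force passes 120 N, or if a joint passes its speed limit or range.

### The arm

A 6-joint arm with a two-finger parallel gripper is mounted at the origin on the work surface. World frame = base frame: x ahead of the robot, y to its left, z up, the work surface at z = 0. Lengths are in m, angles in rad, forces in N, time in s.
With the tool pointing down it reaches from about 0.35 to 0.975 m from the base axis. Payload 17.4 kg.
Tool frame: the origin (TCP) lies midway between the tips of the shut fingers; the grasp point (between the pads) lies 19 mm behind it (bot.grip_depth is the distance from the TCP to the grasp point, in m); z points along the fingers, x is the direction in which the jaws open and shut, and the axes are right-handed (so a half turn about z gives the same grasp; the last joint's range is limited). The gripper opens to 85 mm and grips with 20 to 120 N. Pads are 22 mm wide; open, the fingers measure 114 mm over their backs; the gripper's body (76 mm by 85 mm) begins 54 mm behind the grasp point. The pads swing forward as they close: fully open they stand 13 mm farther back than shut.
Start: joints at [1.208, 0.116, 1.442, -0, 1.584, -0.038], TCP at [0.215, 0.64, 0.231] pointing down, gripper open.
Joint ranges: [-2.83, 2.83], [-0.83, 2.19], [0.07, 2.5], [-1.14, 4.28], [0.01, 3], [-2.97, 2.97]. Speed limits (rad/s): [1.89, 1.89, 2.22, 3.14, 3.14, 3.14].

### API

Orientations are given as a 3x3 rotation matrix whose columns are the frame's x, y, z axes.
In Python, from cell import bot, imaging gives the robot as it stands. The module is installed in compiled form; this text tells all that it offers. Calls block until the motion is done:
- bot.reach(position, orientation): joint-space move of the TCP to a pose.
- bot.move_straight(position, v=0.15, attitude=None): straight line of the TCP; attitude=None keeps the orientation; v is the mean speed in m/s.
- bot.move_joints(angles): joint-space move.
- bot.move_gripper(opening): opening from 0.0 (shut) to 1.0 (fully open); the grip force is fixed at half the most; returns when the fingers have stopped.
- bot.wait(seconds).
- bot.ik(position, orientation): joint angles nearest the present ones, or None.
- imaging.read_camera(name): name is "scene" or "top"; returns (picture, depth): 400x640x3 uint8, red, green, blue; 400x640 float32, m along the optical axis (not along the pixel's ray), 0 where there is no reading.
- imaging.camera_params(name): a dict with "fx", "fy", "cx", "cy" (pixels), "R" (3x3) and "t" (3): a world point X has camera coordinates R X + t. Camera axes: x right, y down, z forward; pixel columns grow to the right and rows downward; lengths in m; the calibration is good to about 2 mm. A picture is of the moment at which its call begins. camera_params takes no time and is no camera call.
A pose or a line that the arm cannot do raises bot.Unreachable and nothing moves.
- bot.hand_in(): hands the job in, once; it reports no verdict.
Readings, each from a call of its own:
- bot.get_time_s(): time.
- bot.get_joints(): joint angles.
- bot.get_joint_velocities(): joint speeds.
- bot.get_joint_efforts(): joint torques, N m.
- bot.get_tcp_pos(): TCP position.
- bot.get_orientation(): TCP orientation.
- bot.get_contact_force(): force on the tool from outside, world axes, zero at the start.
- bot.get_moment(): the same for the moment, N m.
- bot.get_gripper_width(): opening from 0.0 (shut) to 1.0 (fully open).
Only numpy, scipy, OpenCV 4.12 (cv2) and the standard library are available. Lean on these libraries where they do the work, as an engineer would, in place of code of your own. Each camera call takes 0.05 s, during which the arm holds its last target. There are 200 camera calls.

## Working session

There is one attempt and no reset: what is moved stays moved. The work goes in short steps, each a Python script; the robot and the scene stay as the last script left them, time stands still between calls to the robot, and variables do not carry over. Pictures are saved under pics/ and viewed, about 8 in all and at most 12, crops included, and the job is handed in when it is done.

```bash
mkdir -p pics; ls; python3 - <<'E'
from cell import bot, imaging
import cv2,numpy as np
for n in ("scene","top"):
    p,d=imaging.read_camera(n); cv2.imwrite(f"pics/{n}0.png",p[:,:,::-1]); np.save(f"{n}_d.npy",d)
    c=imaging.camera_params(n); print(n,c)
E
```

```text
pics
scene {'fx': 451.89300365082295, 'fy': 451.89300365082295, 'cx': 322.98563620480843, 'cy': 196.0221455111668, 'R': array([[-0.27017414,  0.96275449,  0.01047519],
       [ 0.67708569,  0.19772054, -0.70884522],
       [-0.68451508, -0.18441905, -0.70528627]]), 't': array([ 0.16014887, -0.27895714,  1.59156238])}
top {'fx': 444.5208412392147, 'fy': 444.5208412392147, 'cx': 319.0109315625983, 'cy': 209.48318208154166, 'R': array([[-2.31211238e-02, -9.99726916e-01, -3.39229566e-03],
       [-9.89288810e-01,  2.33686422e-02, -1.44088710e-01],
       [ 1.44128635e-01,  2.44672355e-05, -9.89558960e-01]]), 't': array([-0.00727309,  0.5266198 ,  1.3108295 ])}
```

View pics/top0.png

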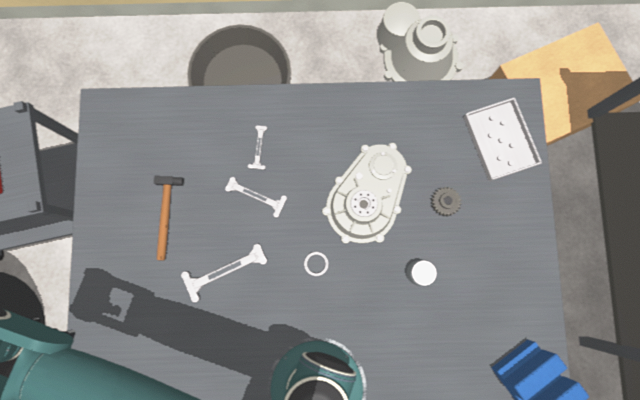

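View pics/scene0.png

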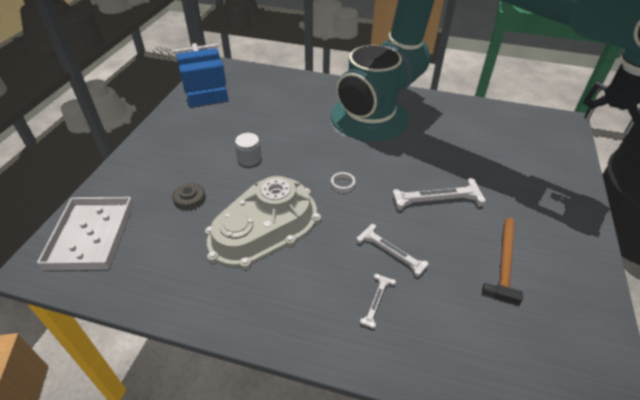

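Top view: the middle spanner runs from about (233,184) to (279,205), the ring is at about (364,204), and the gear, tin and cup lie around the case. I'll enlarge the spanner and the ring.

```bash
python3 - <<'E'
import cv2,numpy as np
t=cv2.imread("pics/top0.png"); s=cv2.imread("pics/scene0.png")
def c(im,x,y,w,h,k): return cv2.resize(im[y:y+h,x:x+w],None,fx=k,fy=k,interpolation=cv2.INTER_CUBIC)
a=c(t,220,172,75,50,5.3333333); b=c(t,342,185,44,38,1)
A=cv2.resize(t[172:222,220:295],(450,300),interpolation=cv2.INTER_CUBIC)   # 6x
B=cv2.resize(t[189:219,347:382],(350,300),interpolation=cv2.INTER_CUBIC)   # 10x
C=cv2.resize(s[217:282,350:440],(450,325)[:2] and (415,300),interpolation=cv2.INTER_CUBIC)
D=cv2.resize(s[172:207,255:300],(385,300),interpolation=cv2.INTER_CUBIC)
cv2.imwrite("pics/crop1.png",np.vstack([np.hstack([A,B]),np.hstack([C,D])]))
E
```

```text
(no output)
```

View pics/crop1.png

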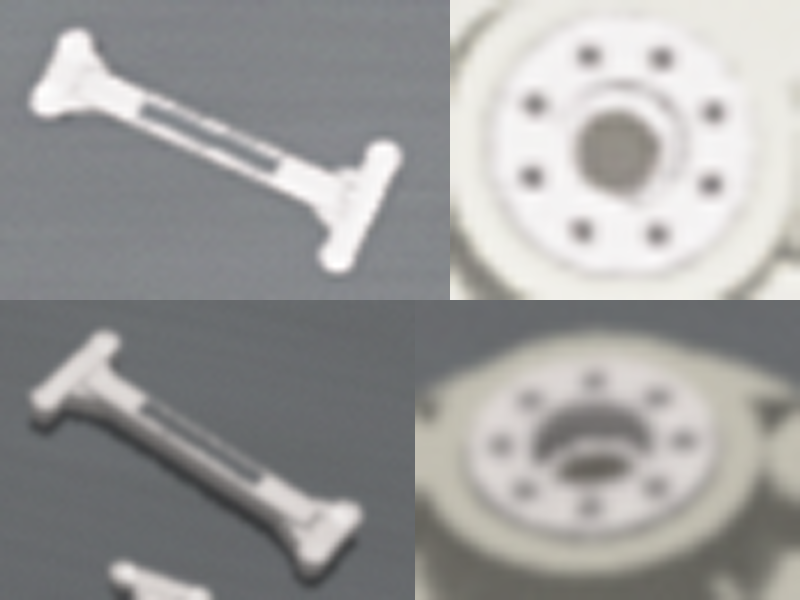

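```bash
cat >geo.py <<'E'
import numpy as np
from cell import bot, imaging
def ray(name,uv,z):
    c=imaging.camera_params(name); R,t=c["R"],c["t"]; o=-R.T@t
    out=[]
    for u,v in np.atleast_2d(uv):
        d=R.T@np.array([(u-c["cx"])/c["fx"],(v-c["cy"])/c["fy"],1]); out.append(o+d*(z-o[2])/d[2])
    return np.array(out)
E
python3 - <<'E'
from geo import *
np.set_printoptions(precision=4,suppress=True)
def px(p,org,off,k): return (np.array(p)-off+.5)/k-.5+org
h1=px([(590,55),(662,58),(714,112),(710,184),(657,234),(582,230),(532,177),(535,103)],(347,189),(450,0),10)
h2=px([(595,381),(657,397),(684,440),(655,487),(590,508),(525,490),(501,445),(530,400)],(255,172),(415,300),8.565)
for n,h in(("top",h1),("scene",h2)):
    P=ray(n,h,.102)[:,:2]; c=P.mean(0); q=P-c; 
    a=np.degrees(np.arctan2(q[:,1],q[:,0])); m=np.angle(np.mean(np.exp(8j*np.radians(a))))/8
    print(n,c,"r",np.hypot(*q.T).mean(),"phase",np.degrees(m),a)
s1=px([(76,42),(45,102),(384,154),(337,260)],(220,172),(0,0),6)
s2=px([(345,512),(312,565),(107,342),(45,410)],(350,217),(0,300),4.613)
for n,s in(("top",s1),("scene",s2)):
    P=ray(n,s,.018)[:,:2]; N=P[:2].mean(0);W=P[2:].mean(0)
    print(n,"mid",(N+W)/2,"len",np.hypot(*(W-N)),"yaw",np.degrees(np.arctan2(*(W-N)[::-1])),"bars",np.hypot(*(P[0]-P[1])),np.hypot(*(P[2]-P[3])))
    v=P[2]-P[3]; print(" bar yaw",np.degrees(np.arctan2(v[1],v[0])))
print("gear",ray("top",(446,201),.036),"tin",ray("top",(424,272),.075),"cup",ray("top",(316,264),.02),"smalllobe",ray("top",(385,163),.06), "smallsp",ray("top",[(261,128),(256,167)],.02),"bigsp",ray("top",[(258,255),(192,286)],.02))
d=np.load("top_d.npy");print(d[204,364],d[190,364])
E
```

```text
top [ 0.5331 -0.1497] r 0.027919300787227604 phase 18.339603421755655 [  17.8983  -26.2788  -71.9013 -116.4227 -161.4747  152.932   108.7858
   63.1782]
scene [ 0.5319 -0.148 ] r 0.02790650241950641 phase 18.404297377528707 [-161.8389  153.9343  108.9798   62.7286   18.6236  -26.4649  -71.8503
 -116.8778]
top mid [0.58   0.1788] len 0.17169247210918062 yaw -115.67653704481279 bars 0.0351142859016327 0.059909596570340194
 bar yaw -24.386912270165777
scene mid [0.5808 0.1801] len 0.16923109960712274 yaw -115.88192695665512 bars 0.041497781409042055 0.06414527697202406
 bar yaw 158.45664626771062
gear [[ 0.5436 -0.4067  0.036 ]] tin [[ 0.3313 -0.3186  0.075 ]] cup [[ 0.3627 -0.0066  0.02  ]] smalllobe [[ 0.6607 -0.2227  0.06  ]] smallsp [[0.7935 0.1578 0.02  ]
 [0.6675 0.1739 0.02  ]] bigsp [[0.3939 0.1686 0.02  ]
 [0.3058 0.3672 0.02  ]]
1.3020102 1.2940552
```

```bash
cat >>geo.py <<'E'
RING=np.array([0.5325,-0.149]); 
def ori(psi,f=1):  # spanner yaw (deg) -> tool pointing down, jaws across the shank
    a=np.radians(psi+90); x=f*np.array([np.cos(a),np.sin(a),0]); z=np.array([0,0,-1.]); return np.c_[x,np.cross(z,x),z]
E
python3 - <<'E'
from geo import *
np.set_printoptions(precision=3,suppress=True)
print(bot.get_time_s(),bot.get_contact_force(),bot.get_moment())
S=np.array([.580,.1795])
for f in(1,-1):
    print(f,"grasp",bot.ik([*S,.003],ori(-115.8,f)))
    for psi in(-71.6,-116.6,-134,-161.6,-185):
        p=RING-.085*np.array([np.cos(np.radians(psi)),np.sin(np.radians(psi))]); print(psi,p,bot.ik([*p,.096],ori(psi,f)))
E
```

```text
0.1 [-0.453 -0.1   -0.513] [0.013 0.056 0.014]
1 grasp [ 0.258  0.127  1.815 -0.     1.2    0.708]
-71.6 [ 0.506 -0.068] [-0.184 -0.179  1.952 -0.     1.369 -0.505]
-116.6 [ 0.571 -0.073] [-0.172 -0.031  1.816 -0.     1.357  0.293]
-134 [ 0.592 -0.088] [-0.19   0.019  1.766 -0.     1.356  0.578]
-161.6 [ 0.613 -0.122] [-0.237  0.077  1.706 -0.     1.359  1.012]
-185 [ 0.617 -0.156] [-0.288  0.102  1.68  -0.     1.36   1.37 ]
-1 grasp [ 0.258  0.127  1.815 -0.     1.2   -2.433]
-71.6 [ 0.506 -0.068] [-0.184 -0.179  1.952 -0.     1.369  2.636]
-116.6 [ 0.571 -0.073] [-0.172 -0.031  1.816 -0.     1.357 -2.849]
-134 [ 0.592 -0.088] [-0.19   0.019  1.766 -0.     1.356 -2.564]
-161.6 [ 0.613 -0.122] [-0.237  0.077  1.706 -0.     1.359 -2.129]
-185 [ 0.617 -0.156] [-0.288  0.102  1.68  -0.     1.36  -1.772]
```

```bash
python3 - <<'E'
from geo import *
import cv2
np.set_printoptions(precision=4,suppress=True)
S=np.array([.580,.1795]); O=ori(-115.8)
bot.move_gripper(.55)
bot.reach([*S,.09],O)
print(bot.get_time_s(),bot.get_contact_force())
bot.move_straight([*S,.003],.08); print(bot.get_contact_force())
bot.move_gripper(0); print("w",bot.get_gripper_width(),bot.get_time_s(),bot.get_contact_force(),bot.get_moment())
bot.move_straight([*S,.06],.08); bot.wait(.2);print("lift",bot.get_contact_force(),bot.get_moment(),bot.get_gripper_width())
psi=-116.6; u=np.array([np.cos(np.radians(psi)),np.sin(np.radians(psi))])
p=RING-.085*u
bot.move_straight([*S,.145],.12)
bot.move_straight([*p,.145],.15,ori(psi)); bot.wait(.3)
print("hover",bot.get_time_s(),bot.get_tcp_pos(),bot.get_contact_force(),bot.get_moment())
for n,(x,y,w,h) in dict(top=(335,155,64,80),scene=(240,140,100,80)).items():
    im,d=imaging.read_camera(n); cv2.imwrite(f"pics/{n}1.png",im[:,:,::-1])
t=cv2.imread("pics/top1.png")[160:220,320:390]; s=cv2.imread("pics/scene1.png")[140:210,250:320]
cv2.imwrite("pics/crop2.png",np.hstack([cv2.resize(t,(420,360),interpolation=2),cv2.resize(s,(360,360),interpolation=2)]))
E
```

```text
2.7333 [-0.5155 -0.3377  0.7513]
[ 0.4786 -0.2845  1.0435]
w 0.19724033141291547 4.3417 [-0.1881  0.1588  5.4028] [-0.0468 -0.023   0.0461]
lift [ 0.8523 -0.0793 -3.1698] [ 0.0056  0.0551 -0.0263] 0.1940137377731752
hover 8.4 [ 0.5706 -0.0728  0.145 ] [-0.2027  0.2632 -2.9751] [ 0.0258  0.0482 -0.0296]
```

View pics/crop2.png

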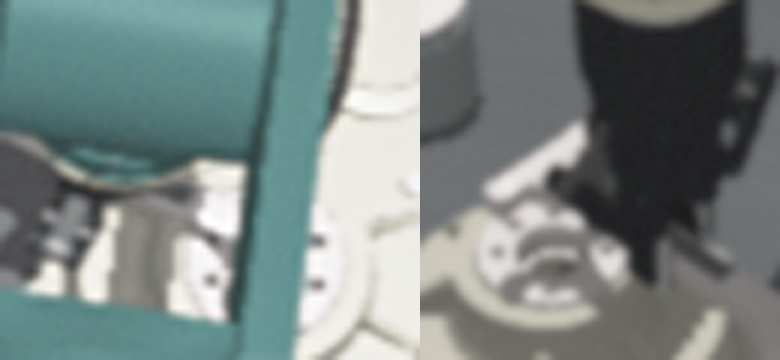

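```bash
python3 - <<'E'
import cv2
s=cv2.imread("pics/scene1.png")[155:205,250:300]
cv2.imwrite("pics/crop3.png",cv2.resize(s,(600,600),interpolation=cv2.INTER_CUBIC))
E
```

```text
(no output)
```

View pics/crop3.png

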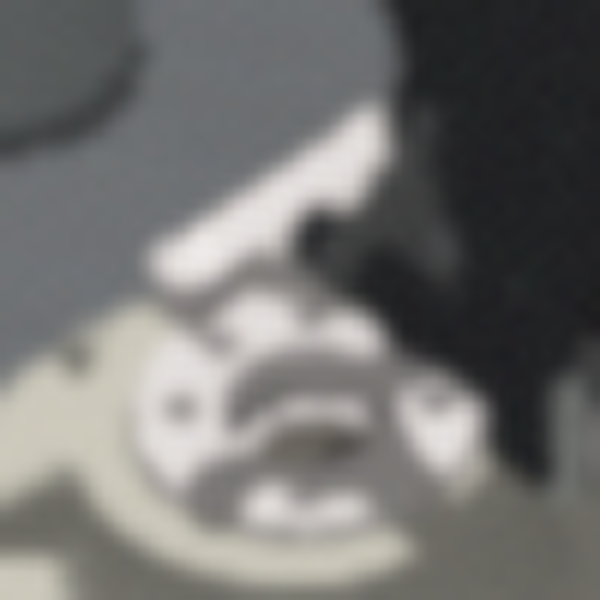

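```bash
python3 - <<'E'
from geo import *
np.set_printoptions(precision=4,suppress=True)
px=lambda p:(np.array(p)+.5)/12-.5+(250,155)
print("expected",RING)
for z in(.159,.163):
  P=ray("scene",px([(152,262),(385,122)]),z)[:,:2]; v=P[1]-P[0]
  print(z,P.mean(0),np.hypot(*v),np.degrees(np.arctan2(v[1],v[0])))
P=ray("scene",px([(178,405),(300,498),(435,400)]),.102)[:,:2];print("holes",P, np.hypot(*(P-[.5319,-.148]).T))
E
```

```text
expected [ 0.5325 -0.149 ]
0.159 [ 0.5277 -0.1542] 0.06410486316129378 150.2994987979203
0.163 [ 0.5319 -0.1524] 0.06376927604241234 150.29949879792036
holes [[ 0.5401 -0.1752]
 [ 0.5597 -0.1398]
 [ 0.5229 -0.122 ]] [0.0284 0.029  0.0276]
```

```bash
python3 - <<'E'
from geo import *
import cv2
np.set_printoptions(precision=4,suppress=True)
im,d=imaging.read_camera("scene"); c=imaging.camera_params("scene")
v,u=np.mgrid[0:400,0:640]
def cloud(d): return (np.stack([(u-c["cx"])/c["fx"]*d,(v-c["cy"])/c["fy"]*d,d],-1)-c["t"])@c["R"]
X=cloud(d); X0=cloud(np.load("scene_d.npy"))
r0=X0[(abs(u-277)<9)&(abs(v-189)<6)]; print("ring top z pct",np.percentile(r0[:,2],[5,25,50,75,95]))
k=(u>255)&(u<290)&(v>160)&(v<182)&(X[...,2]>.145)&(X[...,2]<.18)&(im.min(2)>165)
P=X[k]; print(len(P),"z",np.percentile(P[:,2],[5,25,50,75,95]))
r=cv2.minAreaRect(P[:,:2].astype(np.float32)*1000); print(r, P[:,:2].mean(0))
b=X0[(u>355)&(u<378)&(v>222)&(v<248)&(X0[...,2]>.010)]; print("bench bar z",np.percentile(b[:,2],[5,25,50,75,95]))
for vv in range(160,182,2): print(vv,[f"{1000*z:.0f}" if q else "  ." for z,q in zip(X[vv,258:290,2],k[vv,258:290])])
E
```

```text
ring top z pct [0.0816 0.0852 0.0962 0.1003 0.1026]
99 z [0.1509 0.16   0.1611 0.162  0.1631]
((533.4154663085938, -151.55648803710938), (52.17645263671875, 37.78086471557617), 7.583077430725098) [ 0.5358 -0.1502]
bench bar z [0.0123 0.0179 0.0196 0.0217 0.0247]
160 ['  .', '  .', '  .', '  .', '  .', '  .', '  .', '  .', '  .', '  .', '  .', '  .', '  .', '  .', '  .', '  .', '  .', '  .', '  .', '  .', '  .', '  .', '  .', '  .', '  .', '  .', '  .', '  .', '  .', '  .', '  .', '  .']
162 ['  .', '  .', '  .', '  .', '  .', '  .', '  .', '  .', '  .', '  .', '  .', '  .', '  .', '  .', '  .', '  .', '  .', '  .', '  .', '  .', '  .', '  .', '  .', '  .', '  .', '  .', '  .', '  .', '  .', '  .', '  .', '  .']
164 ['  .', '  .', '  .', '  .', '  .', '  .', '  .', '  .', '  .', '  .', '  .', '  .', '  .', '  .', '  .', '  .', '  .', '  .', '  .', '  .', '  .', '  .', '  .', '  .', '  .', '  .', '  .', '  .', '  .', '  .', '  .', '  .']
166 ['  .', '  .', '  .', '  .', '  .', '  .', '  .', '  .', '  .', '  .', '  .', '  .', '  .', '  .', '  .', '  .', '  .', '  .', '  .', '  .', '161'
[... 981 characters left out ...]
'  .', '  .']
176 ['  .', '  .', '  .', '  .', '  .', '161', '162', '162', '161', '159', '161', '162', '163', '  .', '  .', '  .', '  .', '  .', '  .', '  .', '  .', '  .', '  .', '  .', '  .', '  .', '  .', '  .', '  .', '  .', '  .', '  .']
178 ['  .', '  .', '  .', '  .', '  .', '  .', '160', '161', '161', '161', '  .', '  .', '  .', '  .', '  .', '  .', '  .', '  .', '  .', '  .', '  .', '  .', '  .', '  .', '  .', '  .', '  .', '  .', '  .', '  .', '  .', '  .']
180 ['  .', '  .', '  .', '  .', '  .', '  .', '  .', '  .', '  .', '  .', '  .', '  .', '  .', '  .', '  .', '146', '149', '  .', '  .', '  .', '  .', '  .', '  .', '  .', '  .', '  .', '  .', '  .', '  .', '  .', '  .', '  .']
```

```bash
python3 - <<'E'
from geo import *
px=lambda p:(np.array(p)+.5)/12-.5+(250,155)
for psi in(-116.6,):
  u=np.array([np.cos(np.radians(psi)),np.sin(np.radians(psi))]); w=np.array([-u[1],u[0]])
  C=np.array([.5319,-.148])
  for z in(.161,.163):
    P=ray("scene",px([(150,243),(200,208),(250,173),(300,140),(350,105),(147,262),(390,122),(215,268)]),z)[:,:2]-C
    print(z,"u",(P@u*1000).round(1),"w",(P@w*1000).round(1))
E
```

```text
0.161 u [12.1 12.6 13.  13.  13.5  8.2  3.2 -3.5] w [ 28.7  14.2  -0.6 -15.1 -30.2  33.1 -32.2  24.7]
0.163 u [10.3 10.8 11.2 11.2 11.7  6.4  1.5 -5.2] w [ 30.1  15.6   0.9 -13.6 -28.7  34.5 -30.6  26.1]
```

```bash
cat >>geo.py <<'E'
def uw(psi):
    a=np.radians(psi); return np.array([np.cos(a),np.sin(a)]),np.array([-np.sin(a),np.cos(a)])
def pose(psi,du=0,dw=0,c=RING):
    u,w=uw(psi); return c-(.085-du)*u+dw*w
E
python3 - <<'E'
from geo import *
np.set_printoptions(precision=2,suppress=True)
psi=-116.6
xy=pose(psi,-.0015)
bot.move_straight([*xy,.108],.08); bot.wait(.2); f0=bot.get_contact_force(); m0=bot.get_moment(); print(bot.get_time_s(),f0,m0)
for z in np.arange(.107,.0965,-.0005):
    bot.move_straight([*xy,z],.03); f=bot.get_contact_force(); 
    print(f"{z:.4f} {bot.get_time_s():.2f} {bot.get_tcp_pos()[2]:.4f}",f-f0,bot.get_moment()-m0)
    if f[2]-f0[2]>6: break
E
```

```text
9.3667 [ 0.15 -0.41 -2.61] [-0.01  0.   -0.03]
0.1070 9.62 0.1070 [ 0.07  1.14 -0.88] [ 0.02 -0.02 -0.  ]
0.1065 9.87 0.1065 [-0.15  0.06 -1.58] [ 0.03 -0.    0.01]
0.1060 10.12 0.1060 [-1.25  0.64 -0.73] [-0.01 -0.01  0.05]
0.1055 10.37 0.1054 [-0.36  0.5  -1.1 ] [0.03 0.04 0.02]
0.1050 10.62 0.1049 [-0.74 -0.46 -0.56] [ 0.01  0.   -0.02]
0.1045 10.87 0.1045 [-0.53  0.6  -1.52] [ 0.02 -0.02  0.06]
0.1040 11.12 0.1040 [ 0.01 -0.16 -1.07] [-0.02 -0.   -0.04]
0.1035 11.37 0.1035 [-0.31  0.43 -1.08] [0.03 0.03 0.05]
0.1030 11.62 0.1030 [ 0.22 -0.   -1.2 ] [0.05 0.01 0.02]
0.1025 11.87 0.1024 [-0.48 -0.09 -0.93] [0.08 0.06 0.03]
0.1020 12.12 0.1019 [-0.25  0.39 -0.92] [ 0.01 -0.03  0.07]
0.1015 12.37 0.1014 [-0.67  0.34 -1.34] [ 0.05  0.02 -0.02]
0.1010 12.62 0.1010 [-0.05 -0.18 -0.22] [ 0.03 -0.    0.02]
0.1005 12.87 0.1004 [-0.27  0.26 -0.96] [-0.01  0.02  0.04]
0.1000 13.12 0.1000 [ 0.18  0.64 -1.88] [0.02 0.05 0.02]
0.0995 13.37 0.0995 [-0.27  0.22 -0.89] [ 0.01 -0.02 -0.01]
0.0990 13.62 0.0990 [ 0.19  0.3  -1.46] [0.03 0.01 0.02]
0.0985 13.87 0.0985 [ 0.72  0.9  -1.51] [ 0.07 -0.02  0.03]
0.0980 14.12 0.0980 [-0.47  0.34 -0.33] [ 0.04 -0.05  0.04]
0.0975 14.37 0.0975 [ 0.04  0.16 -1.73] [-0.02  0.03  0.05]
0.0970 14.62 0.0970 [ 0.    1.04 -1.1 ] [0.03 0.   0.  ]
```

```bash
python3 - <<'E'
from geo import *
import cv2
np.set_printoptions(precision=2,suppress=True)
psi=-116.6; xy=pose(psi,-.0015); f0=np.array([.15,-.2,-3.6])
for z in np.arange(.0966,.0930,-.0004):
    bot.move_straight([*xy,z],.03); f=bot.get_contact_force()-f0
    print(f"{z:.4f} {bot.get_time_s():.2f} {bot.get_tcp_pos()[2]:.4f}",f,bot.get_moment())
    if f[2]>4: break
im,d=imaging.read_camera("scene"); cv2.imwrite("pics/scene2.png",im[:,:,::-1])
cv2.imwrite("pics/crop4.png",cv2.resize(im[150:210,245:315,::-1],(700,600),interpolation=cv2.INTER_CUBIC))
E
```

```text
0.0966 14.87 0.0966 [-0.26  0.73  0.11] [ 0.01 -0.03 -0.  ]
0.0962 15.12 0.0964 [-0.83  1.03  1.76] [ 0.    0.1  -0.01]
0.0958 15.37 0.0961 [-0.57  0.72  5.45] [-0.07  0.22  0.01]
```

View pics/crop4.png

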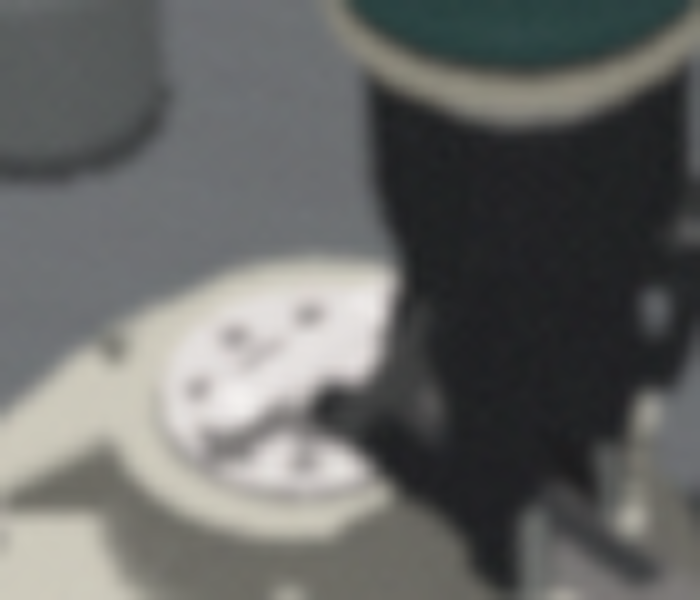

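Bottomed at TCP z of 0.0962 against 0.096 predicted, and the picture shows the crossbar flush across the ring. That means the pins are fully in. Next I turn the ring, watching torque.

```bash
cat >>geo.py <<'E'
F0=np.array([.15,-.2,-3.6]); M0=np.array([0,.0,-.015])
def torque(n=1):
    f=np.mean([bot.get_contact_force() for _ in range(n)],0)-F0; m=np.mean([bot.get_moment() for _ in range(n)],0)-M0
    p=bot.get_tcp_pos()[:2]-RING
    return p[0]*f[1]-p[1]*f[0]+m[2], f, m
def turn_to(psi,du,dw=0,v=.05,z=.0962):
    bot.move_straight([*pose(psi,du,dw),z],v,ori(psi)); t,f,m=torque(); u,w=uw(psi); return t,f[:2]@u,f[:2]@w,f[2],m[2]
E
python3 - <<'E'
from geo import *
import json
psi=-116.6; du=-.0015; dw=0
for k in range(1,15):
    st=1 if k<4 else 3
    psi-=st
    t,fu,fw,fz,mz=turn_to(psi,du,dw)
    print(f"{bot.get_time_s():.2f} psi {psi:.1f} tau {t:.2f} fu {fu:.1f} fw {fw:.1f} fz {fz:.1f} mz {mz:.2f} du {du*1e3:.2f}")
    if t>1.2 or abs(fu)>15: break
    du+=np.clip(2.5e-5*fu,-2e-4,2e-4)
json.dump([psi,du,dw],open("st.json","w"))
E
```

```text
15.67 psi -117.6 tau 0.08 fu -0.5 fw -2.1 fz 4.9 mz -0.10 du -1.50
15.92 psi -118.6 tau 0.19 fu 1.4 fw -3.0 fz 5.0 mz -0.07 du -1.51
16.17 psi -119.6 tau 0.29 fu 2.3 fw -3.2 fz 4.7 mz 0.01 du -1.48
16.42 psi -122.6 tau 0.19 fu 1.7 fw -2.1 fz 3.9 mz 0.00 du -1.42
16.67 psi -125.6 tau -0.03 fu 1.3 fw 0.4 fz 4.4 mz 0.01 du -1.37
16.92 psi -128.6 tau 0.01 fu -0.2 fw 1.2 fz 3.5 mz 0.11 du -1.34
17.17 psi -131.6 tau 0.02 fu -0.6 fw 1.4 fz 5.0 mz 0.14 du -1.35
17.42 psi -134.6 tau 0.07 fu -1.5 fw 1.2 fz 5.2 mz 0.18 du -1.36
17.67 psi -137.6 tau 0.10 fu -2.4 fw 0.8 fz 3.3 mz 0.17 du -1.40
17.92 psi -140.6 tau 0.11 fu -2.5 fw 1.5 fz 4.2 mz 0.24 du -1.46
18.17 psi -143.6 tau 0.11 fu -3.0 fw 1.3 fz 4.6 mz 0.22 du -1.52
18.42 psi -146.6 tau 0.20 fu -1.3 fw 0.6 fz 4.5 mz 0.25 du -1.60
18.67 psi -149.6 tau 0.09 fu -2.0 fw 2.1 fz 4.0 mz 0.27 du -1.63
18.92 psi -152.6 tau 0.12 fu -1.1 fw 1.4 fz 3.9 mz 0.24 du -1.68
```

```bash
python3 - <<'E'
from geo import *
import cv2
np.set_printoptions(precision=3,suppress=True)
for _ in range(2): bot.wait(.1); print(bot.get_time_s(),torque(), bot.get_tcp_pos(),bot.get_gripper_width(),bot.get_joint_efforts())
a,_=imaging.read_camera("scene"); b,_=imaging.read_camera("top")
A=cv2.resize(a[150:210,245:315,::-1],(420,360),interpolation=2); B=cv2.resize(b[174:234,334:394,::-1],(360,360),interpolation=2)
cv2.imwrite("pics/crop5.png",np.hstack([A,B]))
E
```

```text
19.0167 (np.float64(0.11449690316723099), array([ 3.047, -1.212,  3.908]), array([-0.375, -0.36 ,  0.329])) [ 0.609 -0.109  0.096] 0.19839320645048641 [  0.231 -64.979 -58.065   0.464   0.829   0.322]
19.1167 (np.float64(0.12238450062264017), array([ 3.531, -1.534,  4.818]), array([-0.41 , -0.373,  0.381])) [ 0.609 -0.109  0.096] 0.19491814926430093 [  0.299 -65.084 -58.038   0.476   0.823   0.311]
```

View pics/crop5.png

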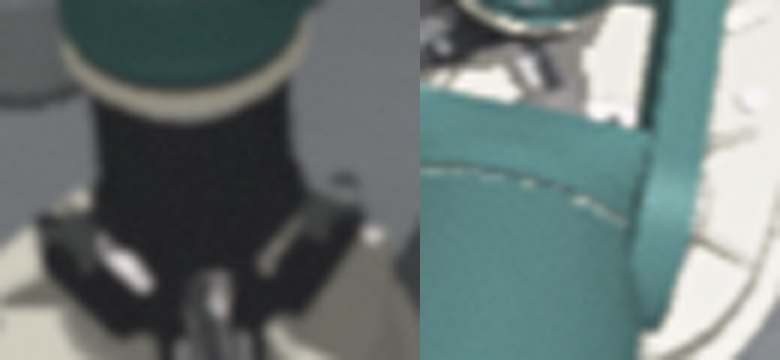

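```bash
python3 - <<'E'
from geo import *
import json
psi,du,dw=json.load(open("st.json"))
for k in range(46):
    psi-=.6
    t,fu,fw,fz,mz=turn_to(psi,du,dw,.03)
    print(f"{bot.get_time_s():.2f} psi {psi:.1f} tau {t:.2f} fu {fu:.1f} fw {fw:.1f} fz {fz:.1f} mz {mz:.2f}")
    if t>.65 or abs(fu)>15 or bot.get_time_s()>33: break
    du+=np.clip(2.5e-5*fu,-1e-4,1e-4)
json.dump([psi,du,dw],open("st.json","w"))
E
```

```text
19.47 psi -153.2 tau 0.40 fu -1.7 fw 0.1 fz 5.4 mz 0.41
19.72 psi -153.8 tau 0.44 fu -0.7 fw 0.2 fz 4.4 mz 0.46
19.97 psi -154.4 tau 0.35 fu -1.0 fw 0.4 fz 4.6 mz 0.38
20.22 psi -155.0 tau 0.44 fu 0.3 fw -0.6 fz 4.9 mz 0.39
20.47 psi -155.6 tau 0.39 fu -0.5 fw 0.2 fz 5.0 mz 0.40
20.72 psi -156.2 tau 0.37 fu 0.9 fw 0.7 fz 5.9 mz 0.43
20.97 psi -156.8 tau 0.36 fu -0.2 fw 0.1 fz 4.5 mz 0.37
21.22 psi -157.4 tau 0.39 fu -0.6 fw 0.5 fz 4.7 mz 0.44
21.47 psi -158.0 tau 0.38 fu -0.4 fw 0.3 fz 5.6 mz 0.41
21.72 psi -158.6 tau 0.45 fu 0.7 fw -0.7 fz 5.5 mz 0.39
21.97 psi -159.2 tau 0.26 fu -0.4 fw 1.1 fz 5.1 mz 0.36
22.22 psi -159.8 tau 0.39 fu -0.4 fw 0.2 fz 5.3 mz 0.41
22.47 psi -160.4 tau 0.26 fu -0.3 fw 0.6 fz 4.6 mz 0.32
22.72 psi -161.0 tau 0.39 fu -1.0 fw 0.2 fz 4.3 mz 0.40
22.97 psi -161.6 tau 0.33 fu -0.6 fw 0.8 fz 4.6 mz 0.40
23.22 psi -162.2 tau 0.38 fu -0.1 fw 0.0 fz 4.5 mz 0.38
23.47 psi -162.8 tau 0.36 fu -0.4 fw 0.4 fz 4.9 mz 0.40
23.72 psi -163.4 tau 0.36 fu -0.4 fw 0.7 fz 5.9 mz 0.43
23.97 psi -164.0 tau 0.37 fu -1.6 fw 0.6 fz 5.3 mz 0.42
24.22 psi -164.6 tau 0.49 fu 0.5 fw -
[... 218 characters left out ...]
0.0 fw 0.0 fz 4.2 mz 0.42
25.47 psi -167.6 tau 0.38 fu -0.2 fw -0.2 fz 5.3 mz 0.37
25.72 psi -168.2 tau 0.29 fu -0.0 fw 1.3 fz 5.3 mz 0.40
25.97 psi -168.8 tau 0.44 fu 0.1 fw -0.2 fz 4.3 mz 0.42
26.22 psi -169.4 tau 0.30 fu -0.3 fw 1.0 fz 5.1 mz 0.39
26.47 psi -170.0 tau 0.36 fu -0.1 fw 0.4 fz 4.7 mz 0.40
26.72 psi -170.6 tau 0.37 fu -1.2 fw 0.5 fz 4.1 mz 0.41
26.97 psi -171.2 tau 0.48 fu -0.6 fw -0.7 fz 5.3 mz 0.42
27.22 psi -171.8 tau 0.38 fu -0.5 fw 0.1 fz 5.2 mz 0.39
27.47 psi -172.4 tau 0.35 fu 0.7 fw 0.5 fz 4.5 mz 0.39
27.72 psi -173.0 tau 0.36 fu -0.3 fw 0.8 fz 5.1 mz 0.43
27.97 psi -173.6 tau 0.53 fu -0.2 fw -0.3 fz 5.0 mz 0.50
28.22 psi -174.2 tau 0.97 fu -0.7 fw -4.4 fz 5.2 mz 0.59
```

```bash
python3 - <<'E'
from geo import *
import json
psi,du,dw=json.load(open("st.json"))
for k in range(16):
    psi-=.12
    t,fu,fw,fz,mz=turn_to(psi,du,dw,.02)
    bot.wait(.1); t2=torque()[0]
    print(f"{bot.get_time_s():.2f} psi {psi:.2f} tau {t:.2f} {t2:.2f} fu {fu:.1f} fw {fw:.1f} fz {fz:.1f} mz {mz:.2f}")
    if (t+t2)/2>1.5 : break
json.dump([psi,du,dw],open("st.json","w"))
bot.wait(.2); print([round(float(torque()[0]),2) for _ in range(3)])
E
```

```text
28.57 psi -174.32 tau 1.23 1.25 fu -1.4 fw -6.1 fz 5.8 mz 0.70
28.92 psi -174.44 tau 1.27 1.33 fu -1.0 fw -6.1 fz 5.8 mz 0.74
29.27 psi -174.56 tau 1.39 1.43 fu 0.0 fw -6.7 fz 6.0 mz 0.80
29.62 psi -174.68 tau 1.60 1.55 fu -0.6 fw -8.5 fz 5.6 mz 0.86
[1.62, 1.62, 1.62]
```

```bash
python3 - <<'E'
from geo import *
import json
np.set_printoptions(precision=3,suppress=True)
psi,du,dw=json.load(open("st.json"))
for k in range(12):
    psi+=.4
    t,fu,fw,fz,mz=turn_to(psi,du,dw,.02)
    print(f"{bot.get_time_s():.2f} psi {psi:.2f} tau {t:.2f} fu {fu:.1f} fw {fw:.1f} fz {fz:.1f} mz {mz:.2f}")
    if t<.12: break
json.dump([psi,du,dw],open("st.json","w"))
p=pose(psi,du,dw)
for z in (.0967,.099,.102,.106,.112):
    bot.move_straight([*p,z],.03); print(z,bot.get_time_s(),torque()[1:])
E
```

```text
30.07 psi -174.28 tau 1.27 fu -0.7 fw -5.8 fz 5.0 mz 0.77
30.32 psi -173.88 tau 0.91 fu -1.1 fw -4.1 fz 5.2 mz 0.55
30.57 psi -173.48 tau 0.49 fu -1.0 fw -0.5 fz 4.9 mz 0.44
30.82 psi -173.08 tau 0.02 fu -1.1 fw 2.8 fz 4.4 mz 0.26
0.0967 31.0667 (array([ 2.294, -2.845,  1.878]), array([-0.507, -0.225,  0.33 ]))
0.099 31.3167 (array([ 0.725, -1.188, -1.597]), array([-0.295, -0.333,  0.318]))
0.102 31.5667 (array([-0.396, -0.504, -0.806]), array([-0.198, -0.087,  0.247]))
0.106 31.85 (array([-0.298,  0.571,  0.507]), array([-0.018,  0.002,  0.08 ]))
0.112 32.2 (array([ 1.089,  0.426, -0.804]), array([-0.04 ,  0.002,  0.057]))
```

```bash
python3 - <<'E'
from geo import *
np.set_printoptions(precision=2,suppress=True)
import json,cv2
psi,du,dw=json.load(open("st.json")); p=pose(psi,du,dw)
S=np.array([.580,.1795])
bot.move_straight([*p,.145],.1)
bot.move_straight([*S,.145],.12,ori(-115.8))
bot.move_straight([*S,.012],.08); bot.wait(.2); f0=bot.get_contact_force();print(bot.get_time_s(),f0,bot.get_moment())
z=.008
while z>-.0005:
    bot.move_straight([*S,z],.02); f=bot.get_contact_force()-f0
    print(f"{z:.4f} {bot.get_tcp_pos()[2]:.4f}",f,bot.get_moment())
    if f[2]>5: break
    z-=.0005
print(bot.get_time_s())
im,_=imaging.read_camera("scene"); cv2.imwrite("pics/crop6.png",cv2.resize(im[200:290,340:450,::-1],(660,540),interpolation=2))
E
```

```text
37.5083 [-0.83 -0.43 -3.91] [-0.02  0.02 -0.01]
0.0080 0.0077 [0.78 0.64 0.73] [-0.01 -0.04  0.01]
0.0075 0.0075 [ 1.54 -0.03 -0.48] [-0.04  0.02  0.01]
0.0070 0.0070 [ 1.12  0.46 -0.07] [ 0.02  0.01 -0.04]
0.0065 0.0065 [-0.31  1.46  0.55] [ 0.02 -0.06  0.03]
0.0060 0.0060 [0.46 0.44 0.99] [-0.04  0.03 -0.04]
0.0055 0.0055 [0.31 0.37 0.78] [-0.02  0.01  0.06]
0.0050 0.0050 [0.3  0.32 0.49] [-0.06 -0.03 -0.06]
0.0045 0.0045 [ 0.76  1.1  -0.64] [ 0.03  0.01 -0.02]
0.0040 0.0040 [ 0.84 -0.46 -0.18] [ 0.01 -0.03  0.02]
0.0035 0.0036 [ 0.51 -0.33  3.13] [0.02 0.1  0.  ]
0.0030 0.0036 [-2.76 -1.23  9.24] [-0.16  0.63 -0.02]
40.3583
```

View pics/crop6.png

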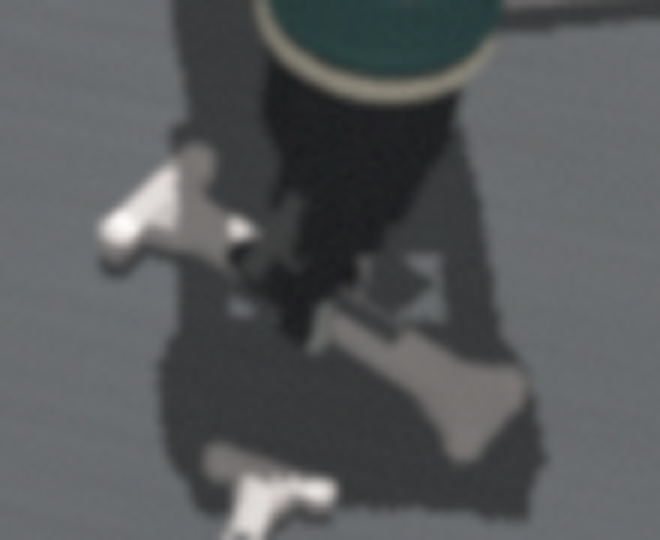

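```bash
python3 - <<'E'
from geo import *
np.set_printoptions(precision=4,suppress=True)
import cv2
S=np.array([.580,.1795])
bot.move_straight([*S,.0034],.02); print(bot.get_contact_force())
bot.move_gripper(.5); print(bot.get_contact_force(),bot.get_gripper_width())
bot.move_straight([*S,.1],.08)
bot.reach([.40,.45,.30],ori(-115.8)); bot.wait(.3); print(bot.get_time_s(),bot.get_contact_force())
t,_=imaging.read_camera("top"); s,d=imaging.read_camera("scene"); cv2.imwrite("pics/top2.png",t[:,:,::-1]); cv2.imwrite("pics/scene3.png",s[:,:,::-1])
R=lambda i,x,y,w,h,W,H:cv2.resize(i[y:y+h,x:x+w,::-1],(W,H),interpolation=cv2.INTER_CUBIC)
cv2.imwrite("pics/crop7.png",np.vstack([np.hstack([R(t,220,172,75,50,450,300),R(t,347,189,35,30,350,300)]),np.hstack([R(s,350,217,90,65,415,300),R(t,150,100,320,250,385,300)])]))
E
```

```text
[-2.3161 -0.9687  3.2112]
[-0.8323  0.4146  0.0271] 0.4982789153674513
44.1083 [0.2051 0.0658 0.5728]
```

View pics/crop7.png

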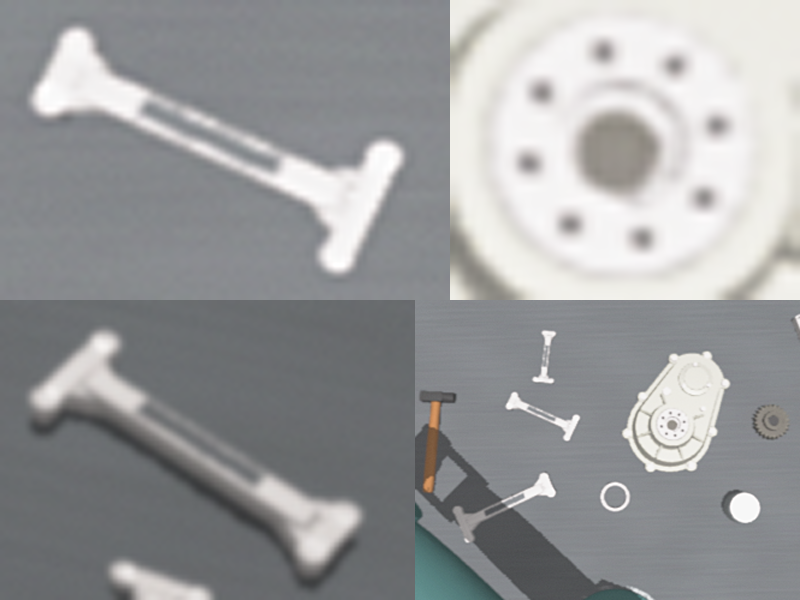

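The spanner lies flat where it was. The ring's holes have moved about 10° clockwise modulo 45°, so about 55° in all, which agrees with the turn I made. Nothing else has moved.

```bash
python3 -c "
from cell import bot
bot.hand_in(); print(bot.get_time_s())"
```

```text
the job is handed in; nothing more can be done
the job is handed in; nothing more can be done
```

The ring is home on its seat and nipped up to about 1.6 N m, and the spanner is back where it lay. I handed in at about 44 s of the 72 s.

- **Fitting:** I held the middle spanner by the shank and lowered the wide end in half-millimetre steps. The pins went in on the first try with no measurable resistance. The crossbar met the ring face at about 5 N, at the height predicted for full depth.
- **Tightening:** I turned the ring clockwise against a steady drag of about 0.4 N m and met the solid seat after about 57° of spanner travel. The highest torque I read was 1.62 N m. I backed off until the spanner was unloaded, then lifted it straight out.
- **Return:** I lowered it until it touched the bench, with a brief press of about 9 N, and released it at about 3 N of contact.
- **Last checks:** The final pictures show the spanner level in its original spot, the ring's holes turned about 55°, and the other parts and tools where they were. The gripper was clear and reading no force.

**Checks that disagreed:**
- A picture before fitting suggested the spanner sat about 3 mm too far forward. I allowed for half of that, and the fit proved good.
- During the quick part of the turn the torque read only 0.1 to 0.3 N m, below the stated drag. It read about 0.4 N m once I went to fine steps.
- The moment reading during the 9 N press suggested one side touched slightly first, but no tilt shows in the pictures.

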